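# Set the infeed guide to a carton with the graduated handwheel

### The job

Set the roller track's side guide to the tall narrow carton: stand the carton lengthwise on the rollers between the far rail and the side guide, then turn the handwheel clockwise until you feel the guide nip the carton against the rail - held snug for a moment, never crushed. Then back the wheel off by one division of its rim scale, read at the index on its far rim, so that the carton is left standing free on the rollers, square to the rail, with running clearance. Move the guide only by its wheel, and leave the other things on the bench where they are.

Things in the scene. Friction and masses are not known exactly. Their poses are not given: they have to be found in the camera images.
- carton_mid (a point): centre (half-way up) of the sample carton: a closed plain cardboard carton, 110 mm long (its x), 42 to 47 mm wide (its y; not measured, the batch varies), 75 mm tall (its z up), 0.2 to 0.45 kg, standing on the bench. It takes a grip across its width. Stiff, but its board is crushed by more than 20 N from the side
- carton: the same carton, origin at the centre of its underside
- track: the infeed track, screwed down: a roller bed (330 x 169 mm) with a grey gear housing at its right (-y) side. Origin on the bench under the middle of the track; x along the running direction (away from the worker), y to the left, z up. Tops of the rollers 30 mm above the bench, between y = -60 and +97 mm. The housing is 104 x 100 mm, 60 mm high, centred at x = 0, y = -126 mm and carries the handwheel
- rail: the far rail: an aluminium rail 280 mm long, 10 mm thick, standing 33 to 65 mm above the bench, parallel to the track's x on its left (+y) side and clamped there by hand, so its place differs from day to day. Origin at the foot of the middle of its inner face; y points away from the carton, the inner face is y = 0
- guide: the moving side guide, facing the rail from the right: 280 mm long, 18 mm thick, 33 to 65 mm above the bench, with a white wear strip on short stiff springs along its face (gives 1 mm per 12 N, solid after 4 mm). Clockwise turning of the wheel drives it along the track's +y. Origin at the foot of the middle of the strip's face at rest; axes as the track's. Start gap to the rail 60 to 76 mm
- guide_face (a point): middle of the guide's inner face (the wear strip at rest), 49 mm above the bench
- wheel (a joint): angle of the handwheel, rad, growing clockwise seen from above. Rack and pinion: the guide advances 14 mm per rad. At the start 0 to 0.5, travel ends at -0.05 and 3.5; about 0.06 N m of steady friction, it stays where it is left. The rim scale has 24 equal divisions: one division is 15 degrees (0.26 rad, 3.7 mm of guide travel). A squeeze of 10 N on the carton adds 0.14 N m to the turning moment
- wheel_axis (a point): the grip point of the handwheel, on its upright axis 96 mm above the bench. The black wheel has a graduated skirt of 82 mm diameter, 62 to 73 mm above the bench, and over it a round fluted grip of 53 mm diameter, from 73 up to 108 mm above the bench, to be taken from above (keep fingertips above 75 mm). White marks stand on the skirt's rim, every sixth one longer
- index (a point): the fixed index, a small white plate with a dark line, at the far (+x) rim of the wheel, 72 mm above the bench, against which the marks on the skirt are read
- mailer: flat mailing box, 130 x 95 x 28 mm, on the bench; leave alone. Origin at the centre of its underside
- tape_roll: roll of packing tape lying flat, 100 mm across, 48 mm high; leave alone
- label_roll: roll of paper labels lying flat, 90 mm across, 55 mm high; leave alone
- knife: closed grey box knife, 105 x 20 x 14 mm; leave alone
- marker: marker pen, 135 mm long, 17 mm thick; leave alone
- scanner: hand scanner lying on its side, about 90 x 150 mm, 42 mm high; leave alone
There are look-alikes about, which are no part of the job. What is shaped like the carton but blue, green or purple is not meant.

How it is judged:
On the way, in this order (a step that is already met when the one before it is completed fails the run):
1. the carton stands on the rollers between far rail and side guide (x of carton_mid in the frame of track between -0.09 and 0.09 m and z of carton_mid in the frame of track between 0.062 and 0.074 m and angle between carton_mid's own z axis and vertical below 0.08 rad and angle between the x axis of carton_mid and the x axis of track, either way round below 0.35 rad and y of carton_mid in the frame of rail between -0.06 and -0.019 m), for 0.2 s.
2. the guide nips the carton against the far rail (over 3 N on both sides) (all of step 1 and contact force between each of guide, rail and carton above 3 N), for 0.2 s.
At the end, for the whole second after the job is handed in: The carton stands upright and still on the rollers between rail and guide, within 90 mm of the track's middle and square to the rail within 0.07 rad; the gap between rail and guide is 1.5 to 6 mm wider than the carton (one division gives about 3 mm); the wheel is still (all of step 1 and angle between the x axis of carton_mid and the x axis of rail, either way round below 0.07 rad and y of guide_face in the frame of rail between -0.0523 and -0.0478 m and linear speed of carton below 0.01 m/s and velocity of joint wheel between -0.05 and 0.05 rad/s); the robot touches nothing.
It fails at once if the carton is crushed: more than 20 N between the guide and the carton (contact force between guide and carton above 20 N).
It fails at once if the guide is pushed by the robot itself instead of being wound by the wheel (over 6 N) (contact force between the arm and guide above 6 N).
It fails at once if the guide is pushed by the fingers (over 6 N) (contact force between the fingers and guide above 6 N).
It fails at once if the mailer, the rolls, the knife, the marker or the scanner is shifted by more than 30 mm (distance of any of mailer, tape_roll, label_roll, knife, marker, scanner from where it was at the start of the episode above 0.03 m).
It also fails if it takes over 72 s, if anything falls off the work surface, if the arm or the gripper's body presses on something with over 40 N, if the wrist force passes 120 N, or if a joint passes its speed limit or range.

### The arm

A 6-joint arm with a two-finger parallel gripper is mounted at the origin on the work surface. World frame = base frame: x ahead of the robot, y to its left, z up, the work surface at z = 0. Lengths are in m, angles in rad, forces in N, time in s.
With the tool pointing down it reaches from about 0.225 to 0.875 m from the base axis. Payload 3.4 kg.
Tool frame: the origin (TCP) lies on the centre line of the jaws, within the pads' length; the fingertips stand 17 mm ahead of it and the grasp point (between the pads) lies 2 mm behind it (nose_length is the distance from the TCP to the fingertips, in m); z points along the fingers, y is the line along which they close (so a half turn about z gives the same grasp; the last joint's range is limited). The gripper opens to 85 mm and grips with 20 to 120 N. Pads are 22 mm wide; open, the fingers measure 114 mm over their backs; the gripper's body (76 mm by 85 mm) begins 54 mm behind the grasp point. The pads swing forward as they close: fully open they stand 13 mm farther back than shut.
Start: joints at [-1.396, 0.276, 1.505, -0, 1.361, -0.121], TCP at [0.168, -0.55, 0.248] pointing down, gripper open.
Joint ranges: [-2.89, 2.89], [-0.75, 2.08], [0.22, 2.7], [-1.18, 4.32], [0.11, 2.71], [-2.7, 2.7]. Speed limits (rad/s): [2.57, 2.57, 3.14, 3.14, 3.14, 3.14].

### API

Orientations are given as a unit quaternion [w, x, y, z].
In Python, from rig import get_state, get_image, sign_off, find_in, place_of, nose_length gives the robot as it stands.
- The arm moves only by the tool apply_moves, never from a script. Its argument "deltas" is one flat list of numbers, 5 for each row, row after row: the finger opening in mm, from 0 to 85.4, then the shift along the tool's x, y, z in mm, then the turn about the tool's z in degrees. A call has 1 to 12 rows; each row is the pose to reach, as a shift and turn from the pose commanded when the call began, along the tool's axes at that moment; what a row does not reach only later rows make up. A row lasts 1/12 s, in which the tool goes at most 41.7 mm and 7.16 degrees, less where a joint would pass 70% of its speed; a pose out of reach is approached as far as the arm can. A call with a gripper value outside its range is refused whole. The fingers move at their own pace and stop on an object; "squeeze" is the grip in N (left out, the last holds). Time passes only in rows, so rows that repeat a pose let the fingers close. It gives the time, the measured TCP pose, the force, the opening and the grip force at its end, in the units of the state.
- get_state(): the state, without advancing time (a new reading comes with each control period).
- get_image(name): name is "scene" or "top" or "wrist"; returns a dict with "frame" (420x560x3 uint8, red, green, blue), "K" (3x3 intrinsics, pixels), "k1" (the pictures are not rectified: a ray, as slopes to the right and down, at radius r is drawn at 1 + k1 r^2 times it, then the intrinsics apply), "position" and "orientation" of the camera in the world. Camera axes: x right, y down, z forward; pixel columns grow to the right and rows downward; lengths in m; the calibration is good to about 2 mm. A picture is of the moment at which its call begins. There is no depth.
- sign_off(): hands the job in; it is judged then, once.
Trained networks look in a picture, given as the dict that the camera call returned (one of the last four; its "shot" number tells which), for a name from the list of things; names that differ only in an ending like _2 or _b are one class to them, and where a whole thing is asked for, a point or a joint stands for the part that bears it (a point fixed in the world has none). Each returns a list of dicts, best first, with "score" (0 to 1); they miss things now and then, are a little off and sometimes report something else, mostly with a low value. They report only what shows in the picture. A call takes as long as a camera call. They do not tell look-alikes from the thing itself.
- find_in(query, picture): "point" ([column, row] in pixels, amid what is visible of it).
- place_of(query, picture): "point" ([column, row] in pixels: a listed point, or the origin of a listed thing).
The state is a dict: "clock": time; "qpos": joint angles; "qd": joint speeds; "effort": joint torques, N m; "position": TCP position; "ee_rot": TCP orientation; "contact_force": force on the tool from outside, world axes, zero at the start; "moment": the same for the moment, N m; "width": finger opening in m; "gripper_force": force on a finger pad.
Only numpy, scipy, OpenCV 4.12 (cv2) and the standard library are available. Lean on these libraries where they do the work, as an engineer would, in place of code of your own. Each camera call takes 0.05 s, during which the arm holds its last target. There are 200 camera calls.

## Working session

There is one attempt and no reset: what is moved stays moved. The work goes in short steps, Python scripts to look and compute and a tool call to move; the robot and the scene stay as the last step left them, time stands still between calls to the robot, and variables do not carry over. Pictures are saved under pics/ and viewed, at most 10 in all, crops included, and the job is handed in when it is done.

Besides the shell and the picture viewer there is one more tool, called after "Emit:" by a JSON object that holds its "fn" and its "kwargs", one argument or row to a line. apply_moves: Moves the arm, as the interface text tells. Its arguments: {"type":"object","properties":{"deltas":{"type":"array"},"squeeze":{"type":"number"}},"required":["deltas"]}

```bash
ls; mkdir -p pics
cat > h.py <<'E'
import numpy as np, cv2
from scipy.spatial.transform import Rotation as R
from rig import *
def rot(q): return R.from_quat([q[1],q[2],q[3],q[0]]).as_matrix()
def ray(im,p):
    K=np.array(im["K"]); d=np.array([im["k1"],0,0,0,0.])
    u=cv2.undistortPoints(np.array([[p]],float),K,d)[0,0]
    v=rot(im["orientation"])@np.array([u[0],u[1],1]); return np.array(im["position"]),v/np.linalg.norm(v)
def atz(im,p,z):
    o,v=ray(im,p); return o+v*(z-o[2])/v[2]
def tri(*rs):
    A=0;b=0
    for o,v in rs:
        M=np.eye(3)-np.outer(v,v);A=A+M;b=b+M@o
    x=np.linalg.solve(A,b); return x,[round(1e3*np.linalg.norm((np.eye(3)-np.outer(v,v))@(x-o)),1) for o,v in rs]
def proj(im,X):
    c=rot(im["orientation"]).T@(np.array(X)-im["position"]); s=c[:2]/c[2]; s=s*(1+im["k1"]*(s@s)); K=np.array(im["K"]); return K[:2,:2]@s+K[:2,2]
def save(im,n): cv2.imwrite("pics/"+n+".png",im["frame"][...,::-1])
E
python3 - <<'E'
from h import *
np.set_printoptions(precision=4,suppress=True)
ims={n:get_image(n) for n in("scene","top")}
a=[]
for n,im in ims.items():
    save(im,n+"0"); a.append(im["frame"]); print(n,im["position"],im["k1"],im["K"][0][0])
for q in["carton_mid","carton","track","rail","guide","guide_face","wheel_axis","index"]:
    for n,im in ims.items():
        print(q,n,[(np.round(d["point"],1),round(d["score"],2)) for d in place_of(q,im)[:3]])
print(get_state(),nose_length)
E
```

```text
pics
scene [1.3735 0.1673 1.1653] -0.07471878003735355 439.56900447686263
top [0.3327 0.0039 1.1762] -0.02925522852130374 401.17565933463163
carton_mid scene [(array([305.3, 207.9]), 0.89), (array([343.5, 249.2]), 0.66), (array([301.4, 246.7]), 0.66)]
carton_mid top [(array([236.4, 186.2]), 0.91), (array([192.6, 187. ]), 0.72), (array([238.7, 242. ]), 0.64)]
carton scene [(array([298.5, 255.2]), 0.96), (array([348.4, 256.3]), 0.68), (array([314.5, 295.7]), 0.67)]
carton top [(array([239.6, 187.5]), 0.97), (array([224.9, 145.6]), 0.96), (array([240.8, 244.2]), 0.9)]
track scene [(array([231.9, 222.6]), 0.79)]
track top [(array([315.3, 212.6]), 0.61)]
rail scene [(array([247.5, 216.4]), 0.66)]
rail top [(array([298.8, 217.1]), 0.61)]
guide scene [(array([228.4, 218.1]), 0.73), (array([124.6, 238.2]), 0.4)]
guide top [(array([321.5, 211.3]), 0.92), (array([427.1, 237.2]), 0.53)]
guide_face scene [(array([226.2, 217.1]), 0.56)]
guide_face top [(array([330.5, 211.8]), 0.57), (array([322.8, 212.4]), 0.44)]
wheel_axis scene [(array([145.1, 193.6]), 0.75), (array([189.2, 204.4]), 0.67)]
wheel_axis top [(array([368.7, 198.1]), 0.82)]
index scene [(array([190.5, 221.6]), 0.63), (array([246.4, 217.7]), 0.3)]
index top [(array([359.3, 187.7]), 0.71), (array([189.4, 186.7]), 0.32)]
{'clock': 0.9, 'qpos': array([-1.396 ,  0.2759,  1.5049, -0.    ,  1.3607, -0.121 ]), 'qd': array([ 0.0022, -0.0006, -0.0004, -0.0001,  0.0009,  0.0001]), 'effort': array([ -0.0032, -41.6651, -24.6105,  -0.0001,  -0.    ,   0.    ]), 'position': array([ 0.1676, -0.5501,  0.2484]), 'ee_rot': array([0.0001, 0.9891, 0.1474, 0.    ]), 'contact_force': array([-0.3484,  0.0276,  0.2786]), 'moment': array([ 0.0143, -0.0583,  0.0377]), 'gripper_force': 0.0, 'width': 0.0854047993435299} 0.017
```

View pics/top0.png

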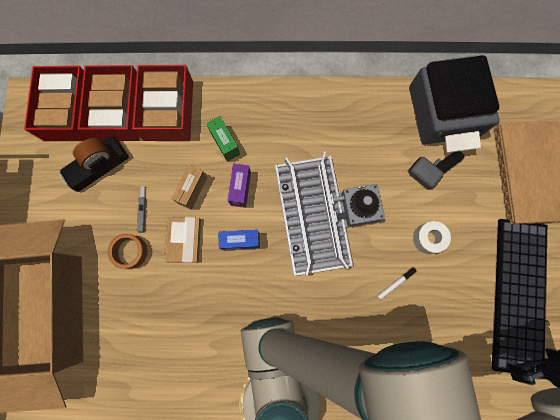

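View pics/scene0.png

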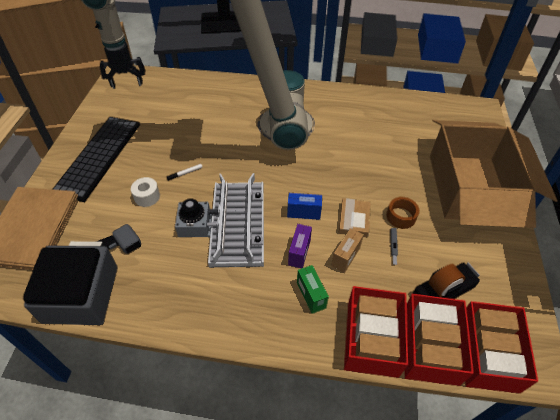

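Top view: the brown carton is at (189,187), with the mailer at (183,240). The blue, green and purple boxes are look-alikes. The track is at about (314,213), with the wheel at (367,202). The scene view agrees, with the carton at (347,249) and the wheel at (191,208).

Run:
```python
from h import *
np.set_printoptions(precision=4,suppress=True)
s,t,w=get_image("scene"),get_image("top"),get_image("wrist")
print("carton_mid",tri(ray(s,(343.5,249.2)),ray(t,(192.6,187))))
print("wheel",tri(ray(s,(189.2,204.4)),ray(t,(368.7,198.1))))
print("guide_face",tri(ray(s,(226.2,217.1)),ray(t,(322.8,212.4))))
print("guide",tri(ray(s,(228.4,218.1)),ray(t,(321.5,211.3))))
print("rail",tri(ray(s,(247.5,216.4)),ray(t,(298.8,217.1))))
print("track",tri(ray(s,(231.9,222.6)),ray(t,(315.3,212.6))))
print("index",tri(ray(s,(190.5,221.6)),ray(t,(359.3,187.7))))
st=get_state(); T=rot(st["ee_rot"])
print("cam in tool",T.T@(w["position"]-st["position"])); print(T.T@rot(w["orientation"])); print(w["K"],T)
```

```text
carton_mid (array([0.602 , 0.262 , 0.0357]), [np.float64(0.4), np.float64(0.4)])
wheel (array([ 0.5566, -0.2324,  0.1068]), [np.float64(3.2), np.float64(3.2)])
guide_face (array([ 0.5306, -0.121 ,  0.0298]), [np.float64(2.0), np.float64(2.0)])
guide (array([ 0.5335, -0.1152,  0.0295]), [np.float64(0.1), np.float64(0.1)])
rail (array([ 0.5165, -0.0522,  0.0292]), [np.float64(2.7), np.float64(2.7)])
track (array([ 0.5338, -0.102 ,  0.0079]), [np.float64(2.9), np.float64(2.9)])
index (array([ 0.595 , -0.2191,  0.0696]), [np.float64(0.7), np.float64(0.7)])
cam in tool [ 0.0837 -0.0003 -0.1266]
[[ 0.0001 -0.9454 -0.326 ]
 [ 1.     -0.0002  0.001 ]
 [-0.001  -0.326   0.9454]]
[[356.7623   0.     275.2346]
 [  0.     356.7623 209.9644]
 [  0.       0.       1.    ]] [[ 0.9566  0.2915  0.    ]
 [ 0.2915 -0.9566 -0.0001]
 [-0.      0.0001 -1.    ]]
```

Emit:
{"fn": "apply_moves", "kwargs": {
  "deltas": [85,504,-275,-52,8,85,504,-275,-52,8,85,504,-275,-52,8,85,504,-275,-52,8,85,504,-275,-52,8,85,504,-275,-52,8,85,504,-275,-52,8,85,504,-275,-52,8,85,504,-275,-52,8,85,504,-275,-52,8,85,504,-275,-52,8,85,504,-275,-52,8]
}}

```text
clock: 2.05
position: [0.5169, -0.1932, 0.2938]
ee_rot: [0.0, 0.997, 0.078, 0.0]
contact_force: [1.3, -1.0, 0.6]
width: 0.085
gripper_force: 0.0
```

Run:
```python
from h import *
np.set_printoptions(precision=4,suppress=True)
w=get_image("wrist"); w=get_image("wrist"); save(w,"w1"); print(get_state()["position"],w["position"])
for q,z in[("track",0),("rail",.033),("guide",.033),("guide_face",.049),("wheel_axis",.096),("index",.072)]:
    print(q,[(np.round(d["point"],1),round(d["score"],2),atz(w,d["point"],z)) for d in place_of(q,w)[:2]])
```

```text
[ 0.5198 -0.1905  0.2938] [ 0.6043 -0.1744  0.4217]
track [(array([209.1, 142. ]), 0.65, array([ 0.5352, -0.1055,  0.    ]))]
rail [(array([155.5, 149.6]), 0.86, array([ 0.5231, -0.0539,  0.033 ]))]
guide [(array([219.4, 149.7]), 0.76, array([ 0.5342, -0.1228,  0.033 ]))]
guide_face [(array([216.8, 150.1]), 0.87, array([ 0.5362, -0.1223,  0.049 ]))]
wheel_axis [(array([328.6, 158. ]), 0.71, array([ 0.5542, -0.231 ,  0.096 ]))]
index [(array([327.1, 107.1]), 0.6, array([ 0.5976, -0.2238,  0.072 ]))]
```

View pics/w1.png

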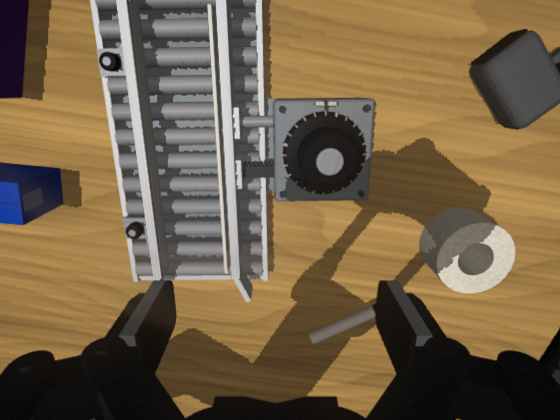

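The rail runs from about (125,0) to (158,278), and the guide's white strip from (211,5) to (226,272). The wheel cap is at (330,161) and the index at (327,104).

Run:
```python
from h import *
import pickle
w=get_image("wrist"); pickle.dump({k:w[k] for k in w},open("w1.pkl","wb"))
g=cv2.cvtColor(w["frame"],cv2.COLOR_RGB2GRAY)
for r in(30,90,145,200,250): print(r,"rail",list(g[r,112:175:1]),"\n guide",list(g[r,200:252]))
c=w["frame"][85:215,265:385]; cv2.imwrite("pics/c1.png",cv2.resize(c,None,fx=4.5,fy=4.5,interpolation=cv2.INTER_CUBIC)[...,::-1])
```

```text
30 rail [np.uint8(209), np.uint8(210), np.uint8(210), np.uint8(211), np.uint8(212), np.uint8(207), np.uint8(148), np.uint8(63), np.uint8(52), np.uint8(60), np.uint8(70), np.uint8(63), np.uint8(62), np.uint8(62), np.uint8(63), np.uint8(63), np.uint8(62), np.uint8(58), np.uint8(57), np.uint8(62), np.uint8(61), np.uint8(60), np.uint8(61), np.uint8(61), np.uint8(89), np.uint8(124), np.uint8(105), np.uint8(62), np.uint8(58), np.uint8(59), np.uint8(61), np.uint8(59), np.uint8(59), np.uint8(59), np.uint8(59), np.uint8(59), np.uint8(59), np.uint8(59), np.uint8(58), np.uint8(58), np.uint8(60), np.uint8(60), np.uint8(58), np.uint8(63), np.uint8(105), np.uint8(130), np.uint8(130), np.uint8(132), np.uint8(132), np.uint8(131), np.uint8(115), np.uint8(104), np.uint8(104), np.uint8(102), np.uint8(103), np.uint8(105), np.uint8(121), np.uint8(130), np.uint8(130), np.uint8(129), np.uint8(130), np.uint8(129), np.uint8(115)] 
 guide [np.uint8(216), np.uint8(189), np.uint8(94), np.uint8(66), np.uint8(64), np.uint8(72), np.uint8(144), np.uint8(214), np.uint8(218), np.uint8(215), np.uint8(214), np.uint8(21
[... 6643 characters left out ...]
np.uint8(76), np.uint8(75), np.uint8(76), np.uint8(75), np.uint8(76), np.uint8(76), np.uint8(75), np.uint8(75), np.uint8(75), np.uint8(74), np.uint8(73), np.uint8(75), np.uint8(118), np.uint8(193), np.uint8(212), np.uint8(195), np.uint8(119), np.uint8(77), np.uint8(77), np.uint8(119), np.uint8(188), np.uint8(191), np.uint8(190), np.uint8(192), np.uint8(191), np.uint8(189), np.uint8(187), np.uint8(182), np.uint8(143), np.uint8(76), np.uint8(70), np.uint8(72), np.uint8(72), np.uint8(72), np.uint8(72), np.uint8(72), np.uint8(70), np.uint8(70), np.uint8(71), np.uint8(69), np.uint8(70), np.uint8(70), np.uint8(70), np.uint8(70), np.uint8(70), np.uint8(70), np.uint8(70), np.uint8(69), np.uint8(71)]
```

View pics/c1.png

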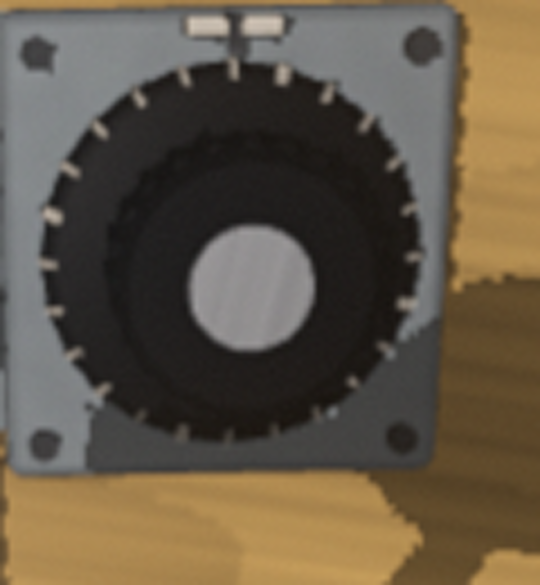

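The crop shows the index plates with a dark line at crop x≈237, and a scale mark already standing against it. The cap centre is at crop (252,288), full image (321,149).

Run:
```python
from h import *
import pickle
np.set_printoptions(precision=4,suppress=True)
w=pickle.load(open("w1.pkl","rb"))
def line(ps,z):
    P=np.array([atz(w,p,z) for p in ps]); f=np.polyfit(P[:,0],P[:,1],1); return f,P[:,1]-np.polyval(f,P[:,0])
r,e1=line([(118.3,30),(126.9,90),(134.8,145),(142.9,200),(150.3,250)],.065)
g,e2=line([(202.3,90),(206.9,145),(211.1,200),(215.3,250)],.065)
print(r,g,np.degrees(np.arctan([r[0],g[0]])),e1,e2)
print("gap",(np.polyval(r,.53)-np.polyval(g,.53))*np.cos(np.arctan(r[0])))
print("y at .53",np.polyval(r,.53),np.polyval(g,.53))
print("cap",atz(w,(321,149),.108),"skirt",atz(w,(316.3,141),.073),"index",atz(w,(317.7,90.5),.072))
st=get_state();print(st["position"],st["qpos"],st["contact_force"],st["clock"])
```

```text
[ 0.1764 -0.1462] [ 0.1752 -0.2181] [10.0038  9.9361] [ 0. -0.  0. -0.  0.] [ 0.0001 -0.0001  0.0001 -0.    ]
gap 0.07145882570526133
y at .53 -0.05269645206471607 -0.12525848348630955
cap [ 0.553  -0.2307  0.108 ] skirt [ 0.5548 -0.2301  0.073 ] index [ 0.6006 -0.2227  0.072 ]
[ 0.5148 -0.1961  0.2933] [-0.49    0.2176  1.4745 -0.0004  1.4498  0.9268] [-0.2847 -0.4485 -0.2665] 2.5
```

Emit:
{"fn": "apply_moves", "kwargs": {
  "deltas": [85,158,-439,93,39,85,158,-439,93,39,85,158,-439,93,39,85,158,-439,93,39,85,158,-439,93,39,85,158,-439,93,39,85,158,-439,93,39,85,158,-439,93,39,85,158,-439,93,39,85,158,-439,93,39,85,158,-439,93,39,85,158,-439,93,39]
}}

```text
clock: 3.5
position: [0.6039, 0.2647, 0.1997]
ee_rot: [-0.0, 0.966, -0.26, -0.0]
contact_force: [0.5, -0.2, -0.1]
width: 0.085
gripper_force: 0.0
```

Run:
```python
from h import *
np.set_printoptions(precision=4,suppress=True)
w=get_image("wrist");w=get_image("wrist");w=get_image("wrist"); save(w,"w2")
import pickle; pickle.dump(w,open("w2.pkl","wb"))
st=get_state();print(st["position"],st["qpos"],rot(st["ee_rot"])[:2,0],st["clock"])
for q,z in[("carton_mid",.0375),("carton",0)]:
    print(q,[(np.round(d["point"],1),round(d["score"],2),atz(w,d["point"],z)) for d in place_of(q,w)[:2]])
```

```text
[0.6034 0.2643 0.199 ] [ 0.3073  0.4303  1.3903 -0.      1.3229  2.4007] [ 0.8665 -0.4992] 3.65
carton_mid [(array([498.2, 258.3]), 0.91, array([0.45  , 0.1236, 0.0375])), (array([431. , 100.4]), 0.57, array([0.6077, 0.1256, 0.0375]))]
carton [(array([272.1, 181.4]), 0.92, array([0.6047, 0.2696, 0.    ])), (array([412. , 101.5]), 0.86, array([0.6062, 0.1274, 0.    ]))]
```

View pics/w2.png

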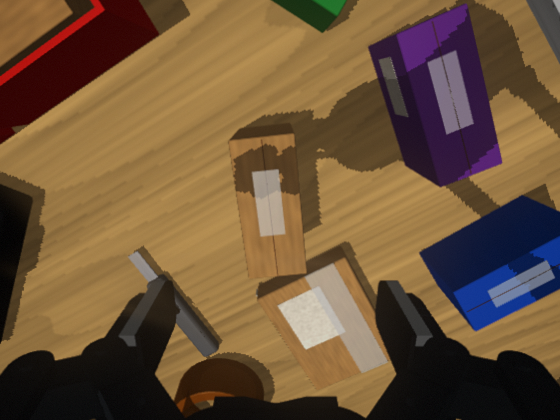

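The carton's top face has corners at (230,143), (294,135), (305,271) and (248,278). The mailer stands just off its near-right corner.

Run:
```python
from h import *
import pickle
np.set_printoptions(precision=4,suppress=True)
w=pickle.load(open("w2.pkl","rb"))
s,t=get_image("scene"),get_image("top")
C=np.array([atz(w,p,.075) for p in[(230,143),(294,135),(305,271),(248,278)]])
c=C.mean(0);ax=(C[0]+C[1]-C[2]-C[3])/2;print(C,c,np.linalg.norm(ax),np.degrees(np.arctan2(ax[1],ax[0])))
print("w",np.linalg.norm(C[0]-C[1]),np.linalg.norm(C[2]-C[3]),"top ht check",tri(ray(w,proj(w,c)),ray(t,(191,184))),proj(t,c),proj(s,c))
g=w["frame"].astype(int)
for r in(170,230,260): print(r,[tuple(x) for x in g[r,225:262:3]],[tuple(x) for x in g[r,288:318:3]])
```

```text
[[0.6597 0.2709 0.075 ]
 [0.6423 0.2296 0.075 ]
 [0.5454 0.2732 0.075 ]
 [0.5624 0.3154 0.075 ]] [0.6024 0.2723 0.075 ] 0.10663177582337134 -24.399104841669367
w 0.04479946496985977 0.0455205820000344 top ht check (array([0.6023, 0.2658, 0.0712]), [np.float64(7.1), np.float64(7.1)]) [185.9145 183.6491] [348.3996 242.5049]
170 [(np.int64(159), np.int64(124), np.int64(71)), (np.int64(158), np.int64(124), np.int64(71)), (np.int64(156), np.int64(122), np.int64(70)), (np.int64(150), np.int64(108), np.int64(60)), (np.int64(88), np.int64(64), np.int64(36)), (np.int64(87), np.int64(63), np.int64(36)), (np.int64(90), np.int64(65), np.int64(37)), (np.int64(93), np.int64(67), np.int64(37)), (np.int64(90), np.int64(65), np.int64(37)), (np.int64(90), np.int64(65), np.int64(37)), (np.int64(92), np.int64(68), np.int64(41)), (np.int64(91), np.int64(68), np.int64(42)), (np.int64(105), np.int64(84), np.int64(61))] [(np.int64(84), np.int64(61), np.int64(35)), (np.int64(84), np.int64(60), np.int64(34)), (np.int64(88), np.int64(63), np.int64(36)), (np.int64(83), np.int64(61), np.int64(33)), (np.int64(98)
[... 1668 characters left out ...]
 np.int64(62)), (np.int64(162), np.int64(119), np.int64(67)), (np.int64(169), np.int64(124), np.int64(69)), (np.int64(164), np.int64(119), np.int64(68)), (np.int64(165), np.int64(120), np.int64(68)), (np.int64(159), np.int64(117), np.int64(67))] [(np.int64(156), np.int64(115), np.int64(65)), (np.int64(154), np.int64(113), np.int64(66)), (np.int64(155), np.int64(113), np.int64(65)), (np.int64(160), np.int64(118), np.int64(68)), (np.int64(155), np.int64(114), np.int64(66)), (np.int64(158), np.int64(116), np.int64(66)), (np.int64(130), np.int64(101), np.int64(61)), (np.int64(91), np.int64(70), np.int64(43)), (np.int64(80), np.int64(60), np.int64(37)), (np.int64(82), np.int64(63), np.int64(40))]
```

Emit:
{"fn": "apply_moves", "kwargs": {
  "deltas": [85,-5,-6,35,-6,85,-5,-6,70,-6,85,-5,-6,105,-6,85,-5,-6,130,-6,85,-5,-6,141,-6,85,-5,-6,141,-6,30,-5,-6,141,-6,30,-5,-6,141,-6,30,-5,-6,141,-6,30,-5,-6,141,-6,30,-5,-6,141,-6,30,-5,-6,141,-6],
  "squeeze": 30
}}

```text
clock: 4.85
position: [0.6039, 0.2714, 0.0618]
ee_rot: [-0.001, 0.978, -0.208, 0.002]
contact_force: [1.4, -0.4, 6.1]
width: 0.0461
gripper_force: 32.1
```

Emit:
{"fn": "apply_moves", "kwargs": {
  "deltas": [30,0,0,-20,0,30,0,0,-60,0,30,0,0,-100,0,30,10,40,-130,-6,30,20,80,-130,-12,30,30,120,-130,-18,30,35,160,-130,-24,30,45,200,-130,-30,30,55,240,-130,-34,30,60,280,-130,-34,30,70,320,-130,-34,30,75,354,-130,-34]
}}

```text
clock: 5.85
position: [0.5253, -0.0851, 0.1891]
ee_rot: [0.0, 0.996, 0.087, -0.0]
contact_force: [0.2, -0.3, -4.1]
width: 0.046
gripper_force: 33.1
```

Run:
```python
from h import *
np.set_printoptions(precision=4,suppress=True)
for i in range(4): w=get_image("wrist")
save(w,"w3")
st=get_state();print(st["position"],st["qpos"],rot(st["ee_rot"])[:2,0],st["clock"],st["contact_force"],st["width"])
import pickle; pickle.dump(w,open("w3.pkl","wb"))
T=rot(st["ee_rot"]);print(T)
```

```text
[ 0.5257 -0.0836  0.1891] [-0.2888  0.2535  1.6905  0.0007  1.1986  1.111 ] [0.9855 0.1699] 6.05 [ 0.531   0.8609 -4.0012] 0.04587056401193336
[[ 0.9855  0.1699 -0.0008]
 [ 0.1699 -0.9855  0.0009]
 [-0.0006 -0.001  -1.    ]]
```

View pics/w3.png

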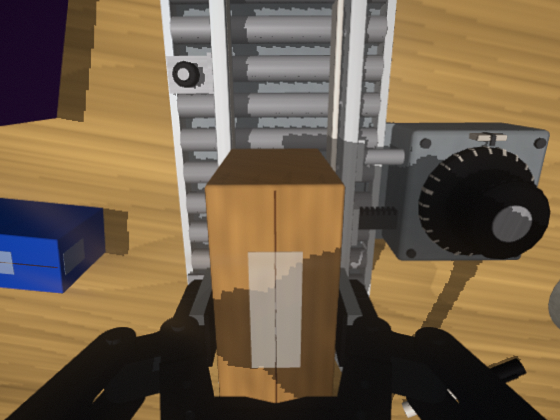

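The carton is held square at tool yaw 9.8°, between the rail (left, x≈215) and the strip (x≈340).

Emit:
{"fn": "apply_moves", "kwargs": {
  "deltas": [30,0,0,30,0,30,0,0,60,0,30,0,0,80,0,30,0,0,88,0,30,0,0,92,0,30,0,0,95,0,30,0,0,95,0,30,0,0,95,0]
}}

```text
clock: 6.72
position: [0.5275, -0.0828, 0.0954]
ee_rot: [0.0, 0.996, 0.087, 0.001]
contact_force: [0.2, -0.4, -2.8]
width: 0.046
gripper_force: 33.3
```

Emit:
{"fn": "apply_moves", "kwargs": {
  "deltas": [30,0,0,1,0,30,0,0,2,0,30,0,0,2,0,30,0,0,2,0]
}}

```text
clock: 7.05
position: [0.5265, -0.083, 0.0927]
ee_rot: [0.0, 0.996, 0.087, 0.0]
contact_force: [0.2, 0.8, -3.7]
width: 0.0461
gripper_force: 33.4
```

Emit:
{"fn": "apply_moves", "kwargs": {
  "deltas": [30,0,0,1,0,30,0,0,2,0,30,0,0,2,0,30,0,0,2,0]
}}

```text
clock: 7.38
position: [0.5265, -0.083, 0.0917]
ee_rot: [0.0, 0.996, 0.087, 0.0]
contact_force: [-2.9, 1.3, 6.0]
width: 0.0456
gripper_force: 34.6
```

Emit:
{"fn": "apply_moves", "kwargs": {
  "deltas": [30,0,0,-1,0,30,0,0,-1,0,75,0,0,-1,0,75,0,0,-1,0,75,0,0,-1,0,75,0,0,-1,0,75,0,0,-15,0,75,0,0,-45,0,85,0,0,-80,0,85,0,0,-110,0,85,0,0,-125,0,85,0,0,-125,0]
}}

```text
clock: 8.38
position: [0.5289, -0.0836, 0.2196]
ee_rot: [0.002, 0.996, 0.087, 0.004]
contact_force: [0.3, -0.9, 0.7]
width: 0.085
gripper_force: 0.0
```

Run:
```python
from h import *
np.set_printoptions(precision=4,suppress=True)
w=get_image("wrist");w=get_image("wrist"); save(w,"w4")
st=get_state();print(st["position"],st["qpos"],rot(st["ee_rot"])[:2,0],st["clock"],st["contact_force"],st["moment"])
import pickle; pickle.dump(w,open("w4.pkl","wb"))
print([(d["point"],d["score"]) for d in place_of("wheel_axis",w)[:2]])
```

```text
[ 0.5265 -0.0829  0.2155] [-0.2867  0.2335  1.6485 -0.0001  1.2587  1.1104] [0.985  0.1728] 8.4833 [-0.1733 -0.7298 -0.5918] [0.0028 0.033  0.0529]
[([477.5, 208.9], 0.77)]
```

View pics/w4.png

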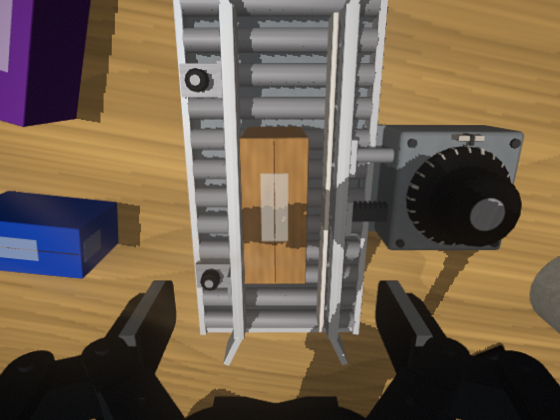

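The carton stands free and square between the rail (x≈232) and the strip (x≈328). The wheel cap is at about (488,215).

Run:
```python
from h import *
import pickle
np.set_printoptions(precision=4,suppress=True)
a,b=[pickle.load(open(f"w{i}.pkl","rb")) for i in(1,4)]
def cap(w,p,r):
    g=cv2.cvtColor(w["frame"],cv2.COLOR_RGB2GRAY); x,y=p
    m=(g[y-r:y+r,x-r:x+r]>75).astype(np.uint8)
    n,l,s,c=cv2.connectedComponentsWithStats(m); k=l[r,r]; return c[k]+[x-r,y-r],s[k]
pa,sa=cap(a,(321,149),25);pb,sb=cap(b,(488,215),28); print(pa,sa,pb,sb)
print(tri(ray(a,pa),ray(b,pb)),atz(a,pa,.108),atz(b,pb,.108))
C=[atz(b,p,.105) for p in[(240,140),(307,137),(308,283),(244,283)]];c=np.mean(C,0);ax=(C[0]+C[1]-C[2]-C[3]);print("carton",c,np.degrees(np.arctan2(ax[1],ax[0])))
wl=(atz(a,pa,.108)+atz(b,pb,.108))/2
st=get_state();T=rot(st["ee_rot"]);print("delta tool mm",1e3*T.T@(np.array([wl[0],wl[1],.096])-st["position"]),st["position"])
```

```text
[320.4226 148.5056] [ 11  11  28  28 627] [486.1958 213.6415] [   0    0   56   56 2926]
(array([ 0.5534, -0.23  ,  0.1085]), [np.float64(0.0), np.float64(0.0)]) [ 0.5533 -0.2301  0.108 ] [ 0.5534 -0.2304  0.108 ]
carton [ 0.5251 -0.0836  0.105 ] 10.885273604150994
delta tool mm [  1.8488 150.168  118.3336] [ 0.5258 -0.0827  0.2144]
```

Emit:
{"fn": "apply_moves", "kwargs": {
  "deltas": [85,2,30,0,-7,85,2,60,10,-14,85,2,90,20,-21,85,2,120,30,-28,85,2,150,40,-35,85,2,150,50,-42,85,2,150,60,-49,85,2,150,60,-56,85,2,150,60,-63,85,2,150,60,-70,85,2,150,60,-75,85,2,150,60,-75]
}}

```text
clock: 9.53
position: [0.5531, -0.2297, 0.153]
ee_rot: [-0.002, 0.737, 0.676, -0.001]
contact_force: [0.2, -0.0, -0.2]
width: 0.0851
gripper_force: 0.0
```

Run:
```python
from h import *
np.set_printoptions(precision=4,suppress=True)
for i in range(4): get_image("top")
st=get_state();T=rot(st["ee_rot"]);print("delta tool mm",1e3*T.T@(np.array([.5533,-.2302,.095])-st["position"]),st["position"],T[:2,0],st["qpos"],st["moment"],st["contact_force"],st["clock"])
```

```text
delta tool mm [-0.2458 -0.4661 59.4097] [ 0.5539 -0.23    0.1544] [0.0896 0.996 ] [-0.5096  0.3778  1.5945 -0.0001  1.1709 -0.4198] [ 0.0047 -0.0263  0.0285] [0.1038 0.0067 0.8342] 9.7333
```

Emit:
{"fn": "apply_moves", "kwargs": {
  "deltas": [85,0,0,25,0,85,0,0,45,0,85,0,0,56,0,85,0,0,59,0,85,0,0,59,0,40,0,0,59,0,40,0,0,59,0,40,0,0,59,0,40,0,0,59,0,40,0,0,59,0,40,0,0,59,0,40,0,0,59,0],
  "squeeze": 50
}}

```text
clock: 10.73
position: [0.5538, -0.2306, 0.098]
ee_rot: [0.0, 0.737, 0.675, -0.0]
contact_force: [-3.9, -0.1, 4.3]
width: 0.0517
gripper_force: 51.9
```

Run:
```python
from h import *
np.set_printoptions(precision=4,suppress=True)
for i in range(2): get_image("top")
st=get_state();T=rot(st["ee_rot"]);print(st["position"],T[:2,0],st["qpos"],st["moment"],st["contact_force"],st["clock"],st["effort"],st["width"],st["gripper_force"])
```

```text
[ 0.5538 -0.2306  0.098 ] [0.0878 0.9961] [-0.5098  0.4292  1.6681 -0.0012  1.0438 -0.4213] [ 0.0202  0.5427 -0.0184] [-2.2215  0.5171  4.6211] 10.8333 [  0.611  -43.6886 -20.5481   0.4408  -1.0244   0.0135] 0.05123122510459767 51.85245688073337
```

Emit:
{"fn": "apply_moves", "kwargs": {
  "deltas": [40,0,0,0,5,40,0,0,0,10,40,0,0,0,15,40,0,0,0,20,40,0,0,0,25,40,0,0,0,30,40,0,0,0,35,40,0,0,0,40,40,0,0,0,45,40,0,0,0,50,40,0,0,0,55,40,0,0,0,60]
}}

```text
clock: 11.83
position: [0.5531, -0.2301, 0.098]
ee_rot: [-0.0, 0.977, 0.214, -0.001]
contact_force: [-5.1, 1.5, 6.1]
width: 0.0513
gripper_force: 52.0
```

Run:
```python
from h import *
np.set_printoptions(precision=4,suppress=True)
for i in range(2): t=get_image("top")
st=get_state();T=rot(st["ee_rot"]);print(st["position"],T[:2,0],st["qpos"],st["moment"],st["contact_force"],st["clock"],st["effort"][5],st["width"])
print([(d["point"],d["score"]) for q in("guide","carton") for d in place_of(q,t)[:4]])
```

```text
[ 0.5531 -0.2301  0.098 ] [0.9074 0.4203] [-0.5098  0.4289  1.6687 -0.001   1.0453  0.6277] [ 0.1772  0.7546 -0.1009] [-5.0361  0.5261  5.5815] 11.9333 0.3140535671263933 0.051659884191491055
[([315.8, 215.2], 0.73), ([222.2, 145.8], 0.9), ([238.0, 242.4], 0.88), ([311.8, 212.7], 0.8), ([241.9, 186.9], 0.65)]
```

Emit:
{"fn": "apply_moves", "kwargs": {
  "deltas": [40,0,0,0,3,40,0,0,0,6,40,0,0,0,9,40,0,0,0,12,40,0,0,0,15,40,0,0,0,18,40,0,0,0,21,40,0,0,0,24,40,0,0,0,26,40,0,0,0,28,40,0,0,0,30,40,0,0,0,32]
}}

```text
clock: 13.03
position: [0.5531, -0.2296, 0.098]
ee_rot: [-0.0, 0.998, -0.062, -0.001]
contact_force: [-4.8, 2.8, 6.9]
width: 0.0514
gripper_force: 52.0
```

```bash
cat > s.py <<'E'
from h import *
np.set_printoptions(precision=4,suppress=True)
w=get_image("wrist"); save(w,"w5")
st=get_state();T=rot(st["ee_rot"]);print(st["position"],np.degrees(np.arctan2(T[1,0],T[0,0])),"q6deg",np.degrees(st["qpos"][5]),st["moment"],st["contact_force"],st["clock"],st["effort"][5],st["width"])
E
python3 s.py
```

```text
[ 0.5531 -0.2296  0.098 ] -7.210209301148151 q6deg 68.02572369482968 [ 0.4108  0.7111 -0.0181] [-4.4026  1.6984  6.854 ] 13.0833 0.10395103599876165 0.0510926031964792
```

Emit:
{"fn": "apply_moves", "kwargs": {
  "deltas": [40,0,0,0,1,40,0,0,0,2,40,0,0,0,3,40,0,0,0,4]
}}

```text
clock: 13.42
position: [0.5531, -0.2296, 0.098]
ee_rot: [-0.0, 0.995, -0.097, -0.001]
contact_force: [-4.1, 2.1, 6.4]
width: 0.0516
gripper_force: 52.0
```

```bash
python3 s.py; python3 s.py; python3 s.py
```

```text
[ 0.553  -0.2296  0.098 ] -11.120787913006158 q6deg 71.93778491476093 [ 0.3899  0.6788 -0.0324] [-4.9842  1.2998  6.6592] 13.4667 0.07140252739191055 0.05177344105219432
[ 0.553  -0.2296  0.098 ] -11.068376207726503 q6deg 71.88201727932719 [ 0.3987  0.7316 -0.085 ] [-5.3655  1.5114  6.1728] 13.5167 0.03342563984915614 0.051445454856963
[ 0.5531 -0.2296  0.098 ] -11.056674654870767 q6deg 71.87076175924362 [ 0.2758  0.6602 -0.0502] [-4.4259  3.2608  6.9629] 13.5667 -0.016802745521999896 0.051422318209131485
```

View pics/w5.png

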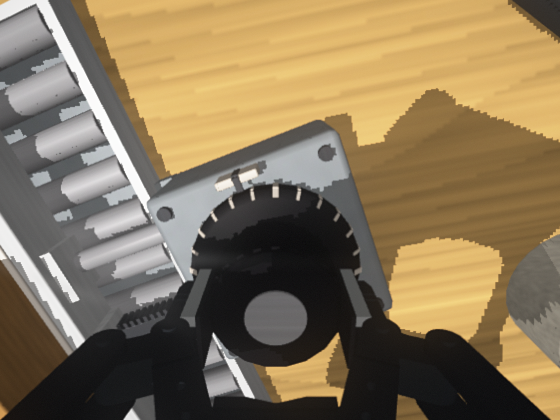

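The wheel is held and the guide has advanced. The index is at about (240,178), and the resting moment is still at friction level, so there is no nip yet.

Create s.py:
```python
from h import *
np.set_printoptions(precision=4,suppress=True)
L=[]
for i in range(6):
    get_image("top"); st=get_state(); L.append(np.r_[st["moment"],st["contact_force"],st["effort"][5],np.degrees(st["qpos"][5])])
print(np.mean(L,0),"sdMz",np.std(L,0)[2],st["clock"],st["width"],st["position"])
```

```text
(no output)
```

Emit:
{"fn": "apply_moves", "kwargs": {
  "deltas": [40,0,0,0,1,40,0,0,0,2,40,0,0,0,3,40,0,0,0,4]
}}

```text
clock: 13.9
position: [0.5531, -0.2295, 0.098]
ee_rot: [-0.0, 0.991, -0.131, -0.001]
contact_force: [-4.7, 3.1, 7.4]
width: 0.0512
gripper_force: 52.0
```

```bash
python3 s.py
```

```text
[ 0.4036  0.7115 -0.0489 -4.319   2.299   6.9286  0.0012 75.8814] sdMz 0.02784295960536243 14.2 0.051052495621247015 [ 0.5531 -0.2295  0.098 ]
```

Total turned is now 100°. I'll continue in 2° steps.

Emit:
{"fn": "apply_moves", "kwargs": {
  "deltas": [40,0,0,0,1,40,0,0,0,2,40,0,0,0,3,40,0,0,0,3]
}}

```text
clock: 14.53
position: [0.553, -0.2295, 0.098]
ee_rot: [-0.0, 0.988, -0.157, -0.001]
contact_force: [-4.0, 2.9, 5.9]
width: 0.0515
gripper_force: 52.0
```

```bash
python3 s.py
```

```text
[ 0.4286  0.6734  0.078  -4.1697  2.5365  6.7845  0.0932 78.8501] sdMz 0.04014278020227075 14.8333 0.05155256696532425 [ 0.5531 -0.2294  0.098 ]
```

Emit:
{"fn": "apply_moves", "kwargs": {
  "deltas": [40,0,0,0,0.5,40,0,0,0,1,40,0,0,0,1,40,0,0,0,1]
}}

```text
clock: 15.17
position: [0.5531, -0.2294, 0.098]
ee_rot: [-0.0, 0.986, -0.165, -0.001]
contact_force: [-4.4, 3.0, 6.8]
width: 0.0511
gripper_force: 52.0
```

```bash
python3 s.py
```

```text
[ 0.4098  0.6686  0.104  -4.2134  2.7834  6.9679  0.1328 79.8426] sdMz 0.029675775974001027 15.4667 0.051194235029226626 [ 0.5531 -0.2295  0.098 ]
```

Emit:
{"fn": "apply_moves", "kwargs": {
  "deltas": [40,0,0,0,0.5,40,0,0,0,1,40,0,0,0,1,40,0,0,0,1]
}}

```text
clock: 15.8
position: [0.5531, -0.2294, 0.098]
ee_rot: [-0.0, 0.985, -0.174, -0.001]
contact_force: [-4.5, 2.7, 6.4]
width: 0.0518
gripper_force: 52.0
```

```bash
python3 s.py
```

```text
[ 0.4543  0.6566  0.1767 -4.4216  2.7427  6.7063  0.1719 80.8361] sdMz 0.02637215755146573 16.1 0.0515719596295691 [ 0.5531 -0.2294  0.098 ]
```

Torque rises 0.04 N m per degree, as the springs predict, so the carton is nipped at about 10–12 N. Next I back off one division, 15°.

Emit:
{"fn": "apply_moves", "kwargs": {
  "deltas": [40,0,0,0,-2,40,0,0,0,-5,40,0,0,0,-8,40,0,0,0,-11,40,0,0,0,-13,40,0,0,0,-14,40,0,0,0,-15,40,0,0,0,-15,40,0,0,0,-15,40,0,0,0,-15]
}}

```text
clock: 16.93
position: [0.553, -0.2296, 0.098]
ee_rot: [-0.0, 0.999, -0.044, -0.001]
contact_force: [-4.0, 1.8, 7.6]
width: 0.0515
gripper_force: 52.0
```

```bash
python3 s.py
```

```text
[ 0.3625  0.7025  0.0573 -4.7188  1.8166  6.9099  0.0602 65.8526] sdMz 0.027225359942611754 17.2333 0.05147849989254084 [ 0.553  -0.2296  0.098 ]
```

Emit:
{"fn": "apply_moves", "kwargs": {
  "deltas": [85,0,0,0,0,85,0,0,0,0,85,0,0,0,0,85,0,0,0,0,85,0,0,-20,0,85,0,0,-50,0,85,0,0,-90,0,85,0,-20,-130,-5,85,0,-60,-150,-10,85,0,-100,-170,-15,85,0,-110,-170,-15,85,0,-110,-170,-15]
}}

```text
clock: 18.23
position: [0.5652, -0.1172, 0.2689]
ee_rot: [-0.0, 0.996, 0.089, 0.003]
contact_force: [-0.1, -0.4, -0.7]
width: 0.085
gripper_force: 0.0
```

Run:
```python
from h import *
import pickle
for i in range(5): w=get_image("wrist")
save(w,"w6"); pickle.dump(w,open("w6.pkl","wb")); st=get_state();print(st["position"],st["clock"],st["contact_force"])
```

```text
[ 0.56362447 -0.12181208  0.26528763] 18.4833 [ 0.45727547 -0.74272655 -0.44370697]
```

View pics/w6.png

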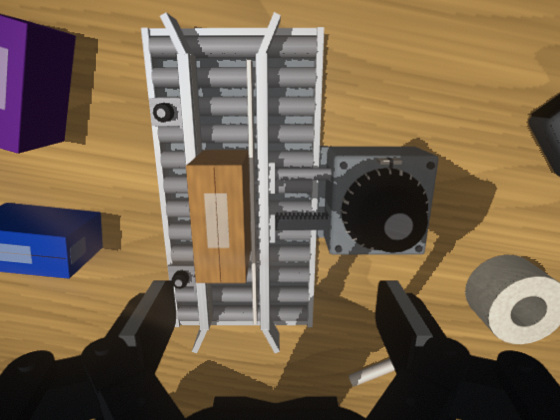

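The carton stands against the rail, upright at about (218,215), with a visible gap to the strip at x≈250. I'll measure the gap and the squareness.

Run:
```python
from h import *
import pickle
np.set_printoptions(precision=4,suppress=True)
w=pickle.load(open("w6.pkl","rb")); g=cv2.cvtColor(cv2.GaussianBlur(w["frame"],(1,1),0),cv2.COLOR_RGB2GRAY).astype(float)
def edge(r,a,b,s):
    d=s*np.diff(g[r,a:b]); k=int(d.argmax()); j=slice(max(k-1,0),k+2); return a+.5+(d[j]*np.arange(len(d))[j]).sum()/d[j].sum()
ra=[(edge(r,182,212,-1),r) for r in list(range(80,146,6))+list(range(292,312,5))]
ga=[(edge(r,243,254,1),r) for r in list(range(80,150,6))+list(range(290,312,5))]
print([round(p[0],1) for p in ra],[round(p[0],1) for p in ga])
def fit(ps,z):
    P=np.array([atz(w,p,z) for p in ps]); f=np.polyfit(P[:,0],P[:,1],1); k=abs(P[:,1]-np.polyval(f,P[:,0])); k=k<=max(np.median(k)*3,1e-4); return np.polyfit(P[k,0],P[k,1],1),k.sum()
r,n=fit(ra,.065); q,m=fit(ga,.065); print(r,q,n,m,np.degrees(np.arctan([r[0],q[0]])),"gap",(np.polyval(r,.53)-np.polyval(q,.53))*np.cos(np.arctan(r[0])))
cl=[(edge(x,180,197,1),x) for x in range(190,275,8)]; cr=[(edge(x,240,249,-1),x) for x in range(175,275,8)]
print([round(p[0],1) for p in cl],[round(p[0],1) for p in cr])
for c in(cl,cr):
    f,_=fit(c,.105); print("carton side yaw",np.degrees(np.arctan(f[0])),"dist from rail",(np.polyval(r,.53)-np.polyval(f,.53))*np.cos(np.arctan(r[0])))
```

```text
[np.float64(189.4), np.float64(189.9), np.float64(190.2), np.float64(190.8), np.float64(191.1), np.float64(191.7), np.float64(192.0), np.float64(192.5), np.float64(192.9), np.float64(193.4), np.float64(193.9), np.float64(205.3), np.float64(205.8), np.float64(206.2), np.float64(206.4)] [np.float64(246.8), np.float64(246.8), np.float64(247.2), np.float64(247.2), np.float64(247.5), np.float64(247.4), np.float64(247.6), np.float64(247.8), np.float64(248.1), np.float64(248.4), np.float64(248.3), np.float64(248.3), np.float64(252.2), np.float64(252.4), np.float64(252.2), np.float64(252.1), np.float64(252.2)]
[ 0.1765 -0.1461] [ 0.1744 -0.1951] 15 16 [10.0076  9.8913] gap 0.04934158255896683
[np.float64(195.3), np.float64(188.5), np.float64(inf), np.float64(-inf), np.float64(190.4), np.float64(190.1), np.float64(191.0), np.float64(192.6), np.float64(194.2), np.float64(193.5), np.float64(182.9)] [np.float64(241.8), np.float64(242.1), np.float64(242.2), np.float64(242.5), np.float64(242.8), np.float64(243.1), np.float64(243.3), np.float64(243.5), np.float64(243.9), np.float64(244.2), np.float64(244.3), np.float64(244.6), np.float64(244.9)]
 ** On entry to DLASCL parameter number  4 had an illegal value
 ** On entry to DLASCL parameter number  4 had an illegal value
 ** On entry to DLASCL parameter number  4 had an illegal value
 ** On entry to DLASCL parameter number  4 had an illegal value
 ** On entry to DLASCL parameter number  5 had an illegal value
 ** On entry to DLASCL parameter number  4 had an illegal value<stdin>:6: RuntimeWarning: divide by zero encountered in scalar divide
Traceback (most recent call last):
numpy.linalg.LinAlgError: SVD did not converge in Linear Least Squares
```

The gap measures 49.3 mm for a carton about 46.2 mm wide, leaving roughly 3 mm of clearance. The carton stands square to the rail and the arm is clear, so I'm handing in.

```bash
python3 -c "
from rig import sign_off; print(sign_off())"
```

```text
the job is handed in; nothing more can be done
None
```

I handed the job in after about 18.5 s of the 72 s: the guide nipped the carton at an estimated 10–12 N, then I backed the wheel off one division (15°). The carton stands free and square to the rail with about 3 mm of clearance (gap 49.3 mm, carton about 46.2 mm). The hand-in call gave no verdict.

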